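Hold the pepper mill over the bowl

TASK

I am making a dressing and want to grind pepper into the bowl: pick up the brown wooden pepper mill, lift it over the row of jars, and hold it upright over the middle of the bowl with its foot about 2 cm above the rim. Do not let the mill touch the bowl at any time, and leave the bowl and the jars standing where they are. Finish still holding the mill there, motionless; do not put it down or let go.

Things in the scene. Friction and masses are not known exactly. Their poses are not given: they have to be found in the camera images.
- mill_mid (a point): centre (half-way up, on the axis) of the brown turned-wood pepper mill, which stands upright, loose, 58 mm across at the foot and 170 mm tall, 0.15 to 0.27 kg. The part to grip is its round head: about 50 mm across, from 38 mm to 74 mm above this point; a small metal button 12 mm wide tops it, 74 to 85 mm above this point. z is up along the mill; it is round, so its yaw does not matter.
- mill_foot (a point): centre of the underside of the pepper mill, 85 mm below mill_mid on its axis. The mill stands on one side (left or right) of the row of jars, the bowl on the other
- bowl_rim (a point): centre of the mouth, level with the rim, of the white flowered bowl, 130 mm across and 58 mm high, loose on the worktop; z is up. Keep the wrist clear of the extractor hood, whose underside hangs 0.58 m above the worktop over the far part of the stove on the left; coming from there, first draw back towards the robot. A tall crock of utensils stands at the far right, behind the work.
- herb_jar_mid (a point): centre (half-way up) of a spice jar with a red cap and green label, 45 mm across, 106 mm tall, standing loose in the row between mill and bowl. The row runs away from the robot along x, near y = 0; its four jars stand about 90 mm apart in any order
- green_jar_mid (a point): centre of a second spice jar with a red cap and green label, 45 mm across, 106 mm tall, in the row
- spice_jar_mid (a point): centre of a spice jar with a red cap and dark label, 45 mm across, 106 mm tall, in the row
- jam_jar_mid (a point): centre of the glass jar of red jam with a white cap, 72 mm across, 102 mm tall, in the row

How it is judged:
On the way:
1. the mill passes over the row of jars, its foot higher than their caps (height (world z) of mill_foot above 0.107 m and world y of mill_foot between -0.05 and 0.05 m and world x of mill_foot above 0.34 m), for 0.04 s.
At the end, for the whole second after the job is handed in: The fingers hold the mill, at rest and upright within 0.1 rad, its axis within 15 mm of the middle of the bowl and its foot 8 to 32 mm above the rim, clear of the bowl; no jar has moved 20 mm from its start, nor the bowl 15 mm (horizontal distance between mill_foot and bowl_rim below 0.015 m and z of mill_foot in the frame of bowl_rim between 0.008 and 0.032 m and angle between mill_mid's own z axis and vertical below 0.1 rad and contact force between the fingers and mill above 1 N and contact force between mill and bowl below 0.05 N and linear speed of each of mill, bowl below 0.01 m/s and angular speed of mill below 0.1 rad/s and distance of each of herb_jar_mid, jam_jar_mid, spice_jar_mid, green_jar_mid from where it was at the start of the episode below 0.02 m and distance of bowl_rim from where it was at the start of the episode below 0.015 m); the arm keeps its last pose, push and grip.
It fails at once if the mill touches the bowl (contact force between mill and bowl above 0.2 N).
It fails at once if a jar or the bowl is pushed or knocked away from its place (jars 20 mm, bowl 15 mm) (not (distance of each of herb_jar_mid, jam_jar_mid, spice_jar_mid, green_jar_mid from where it was at the start of the episode below 0.02 m and distance of bowl_rim from where it was at the start of the episode below 0.015 m)).
It also fails if it takes over 42 s, if anything falls off the work surface, if the arm or the gripper's body presses on something with over 40 N, if the wrist force passes 120 N, or if a joint passes its speed limit or range.

ROBOT

A 7-joint arm with a two-finger parallel gripper is mounted at the origin on a cart in front of the work surface, level with it; the furniture and walls round the work are solid. World frame = base frame: x ahead of the robot, y to its left, z up, the work surface at z = 0. Lengths are in m, angles in rad, forces in N, time in s.
With the tool pointing down it reaches from about 0.425 to 1.025 m from the base axis. Payload 3.6 kg.
Tool frame: the origin (TCP) lies at the centre of the arm's flange, where the gripper is bolted on; the fingertips stand 173 mm ahead of it and the grasp point (between the pads) lies 155 mm ahead of it; z points along the fingers, y is the line along which they close (so a half turn about z gives the same grasp; the last joint's range is limited). The gripper opens to 85 mm and grips with 20 to 120 N. Pads are 22 mm wide; open, the fingers measure 114 mm over their backs; the gripper's body (76 mm by 85 mm) begins 54 mm behind the grasp point. The pads swing forward as they close: fully open they stand 13 mm farther back than shut.
Start: joints at [-1.296, 0.591, 0.048, 1.609, -0.033, 0.943, -0.034], TCP at [0.261, 0.676, 0.405] pointing down, gripper open.
Joint ranges: [-2.69, 2.69], [-0.47, 2.24], [-1.27, 1.36], [0.19, 2.51], [-1.53, 4.68], [0.08, 2.07], [-3.09, 3.09]. Speed limits (rad/s): [2.57, 2.57, 3.14, 3.14, 3.14, 3.14, 3.14].

INTERFACE

Orientations are given as a 3x3 rotation matrix whose columns are the frame's x, y, z axes.
In Python, from workcell import manip gives the robot as it stands. The module is installed in compiled form; this text tells all that it offers.
- The arm moves only by the tool drive_tool, never from a script. Its argument "series" is a list of rows, each a list of 5 numbers: the shift along the tool's x, y, z in mm, then the turn about the tool's z in rad, then the opening, from -1 (shut) to 1 (fully open). In form: [[dx, dy, dz, yaw, hand], ...]. A call has exactly 5 rows; each row is the pose to reach, as a shift and turn from the pose commanded when the call began, along the tool's axes at that moment; what a row does not reach only later rows make up. A row lasts 1/12 s, in which the tool goes at most 41.7 mm and 7.16 degrees, less where a joint would pass 70% of its speed; a pose out of reach is approached as far as the arm can. A call with a gripper value outside its range is refused whole. The fingers move at their own pace and stop on an object; "grip_force" is the grip in N (left out, the last holds). Time passes only in rows, so rows that repeat a pose let the fingers close, or fill a call up. It gives the time, the measured TCP pose, the force, the opening and the grip force at its end, in the units of the state.
- manip.state(): the state, without advancing time (a new reading comes with each control period).
- manip.camera(name): name is "scene" or "top" or "wrist"; returns the picture (480x640x3 uint8, red, green, blue); there is no depth.
- manip.camera_info(name): a dict with "intrinsics" (3x3 intrinsics, pixels), "eye" and "orientation" of the camera in the world. Camera axes: x right, y up, looking along -z (the intrinsics and any distortion apply to the point x, -y, -z); pixel columns grow to the right and rows downward; lengths in m; the calibration is good to about 2 mm. A picture is of the moment at which its call begins: read the wrist's pose just before it. camera_info takes no time and is no camera call; for the wrist camera it gives the pose at the moment of the call.
- manip.close_job(): hands the job in; it is judged then, once.
Trained networks look in the newest picture that a camera, given by its name, has taken for a name from the list of things; names that differ only in an ending like _2 or _b are one class to them, and where a whole thing is asked for, a point or a joint stands for the part that bears it (a point fixed in the world has none). Each returns a list of dicts, best first, with "p" (0 to 1); they miss things now and then, are a little off and sometimes report something else, mostly with a low value. They report only what shows in the picture. A call takes as long as a camera call.
- manip.spot_in(camera, query): "centre" ([x, y, z] in m, in the coordinates of the camera as it stood for that picture, good to about 4 mm: the middle of the surface that is visible of it).
The state is a dict: "time": time; "q": joint angles; "qvel": joint speeds; "joint_efforts": joint torques, N m; "tcp_pos": TCP position; "tool_rot": TCP orientation; "ft_force": force on the tool from outside, world axes, zero at the start; "wrist_torque": the same for the moment, N m; "width": opening from 0.0 (shut) to 1.0 (fully open); "grip_force": force on a finger pad.
Only numpy, scipy, OpenCV 4.12 (cv2) and the standard library are available. Lean on these libraries where they do the work, as an engineer would, in place of code of your own. Each camera call takes 0.05 s, during which the arm holds its last target. There are 200 camera calls.

## Working session

There is one attempt and no reset: what is moved stays moved. The work goes in short steps, Python scripts to look and compute and a tool call to move; the robot and the scene stay as the last step left them, time stands still between calls to the robot, and variables do not carry over. Pictures are saved under pics/ and viewed, at most 10 in all, crops included, and the job is handed in when it is done.

Besides the shell and the picture viewer there is one more tool, called after ">>>" by a JSON object that holds its "fn" and its "kwargs", one argument or row to a line. drive_tool: Moves the arm, as the interface text tells. Its arguments: {"type":"object","properties":{"series":{"type":"array","items":{"type":"array","items":{"type":"number"}}},"grip_force":{"type":"number"}},"required":["series"]}

```bash
mkdir -p pics; cat > h.py <<'E'
from workcell import manip
import numpy as np, cv2
def world(cam,c,info): return np.array(info["eye"])+np.array(info["orientation"])@np.array(c)
def look(cam,names,save=None):
    info=manip.camera_info(cam); im=manip.camera(cam)
    if save: cv2.imwrite("pics/"+save,im[:,:,::-1])
    for n in names:
        for d in manip.spot_in(cam,n)[:3]:
            c=np.array(d["centre"]); K=np.array(info["intrinsics"])
            u=K@np.array([c[0],-c[1],-c[2]]); print(cam,n,round(d["p"],2),world(cam,c,info).round(3),(u[:2]/u[2]).round())
    return info,im
E
python3 - <<'E'
from h import *
s=manip.state(); print(s["time"],s["tcp_pos"],np.round(s["tool_rot"],3),s["width"])
N=["mill_mid","bowl_rim","herb_jar_mid","spice_jar_mid","jam_jar_mid"]
a=look("scene",N)[1];b=look("top",N)[1]
cv2.imwrite("pics/a.png",cv2.resize(np.vstack([a,b]),(400,600))[:,:,::-1])
cv2.imwrite("pics/b.png",b[:,:,::-1])
cv2.imwrite("pics/s.png",a[:,:,::-1])
E
```

```text
0.0 [0.26116295 0.67585569 0.40354457] [[-0.933  0.36  -0.001]
 [ 0.36   0.933 -0.002]
 [-0.    -0.002 -1.   ]] 1.0028760085116526
scene mill_mid 0.62 [ 0.425 -0.146  0.092] [386. 302.]
scene bowl_rim 0.93 [0.499 0.156 0.029] [233. 225.]
scene herb_jar_mid 0.65 [ 0.347 -0.007  0.075] [261. 309.]
scene spice_jar_mid 0.67 [ 0.524 -0.02   0.076] [337. 232.]
scene jam_jar_mid 0.68 [ 0.618 -0.029  0.077] [372. 198.]
top mill_mid 0.87 [ 0.44  -0.127  0.147] [384. 281.]
top bowl_rim 0.57 [0.492 0.151 0.019] [242. 259.]
top herb_jar_mid 0.85 [0.363 0.003 0.106] [311. 323.]
top herb_jar_mid 0.39 [ 0.441 -0.125  0.147] [384. 281.]
top spice_jar_mid 0.78 [ 0.533 -0.01   0.106] [320. 234.]
top jam_jar_mid 0.73 [ 0.634 -0.019  0.1  ] [325. 185.]
```

View pics/s.png

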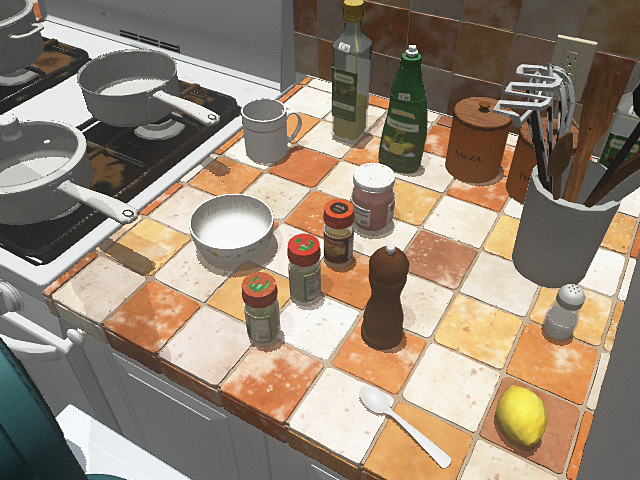

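View pics/b.png

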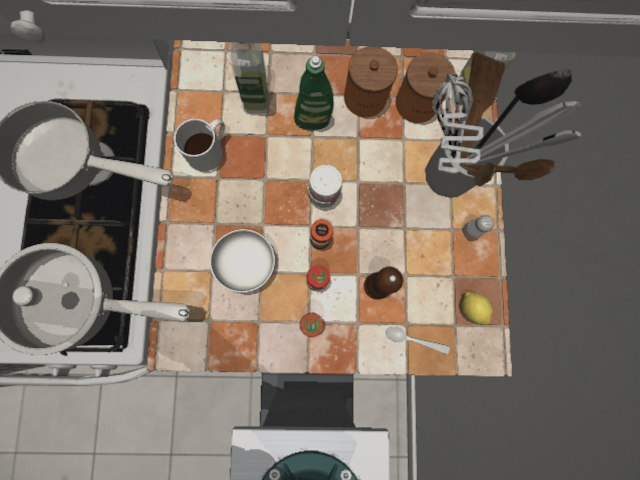

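The scene picture shows the mill at (385,300) with its button at (391,248), to the right of the row. The bowl's mouth is at about (232,218), to the left. In the top picture the button is at about (393,280), and the bowl's rim spans columns 211–275 and rows 231–291.

```bash
cat >> h.py <<'E'
def ray(info,px,z):
    K=np.array(info["intrinsics"]); d=np.linalg.solve(K,[px[0],px[1],1.]); d=np.array(info["orientation"])@(d*[1,-1,-1]); e=np.array(info["eye"])
    return e+d*(z-e[2])/d[2]
E
python3 - <<'E'
from h import *
t=manip.camera_info("top");s=manip.camera_info("scene")
b=cv2.imread("pics/b.png");cv2.imwrite("pics/c.png",np.hstack([cv2.resize(b[220:300,200:280],(400,400)),cv2.resize(b[245:325,350:430],(400,400))]))
print(ray(t,(393,280),.168),ray(s,(391,248),.168),ray(t,(243,261),.058),ray(s,(232,219),.058))
E
```

```text
[ 0.44066576 -0.1381994   0.168     ] [ 0.44332072 -0.13784383  0.168     ] [0.48353594 0.14298425 0.058     ] [0.48533271 0.14383589 0.058     ]
```

View pics/c.png

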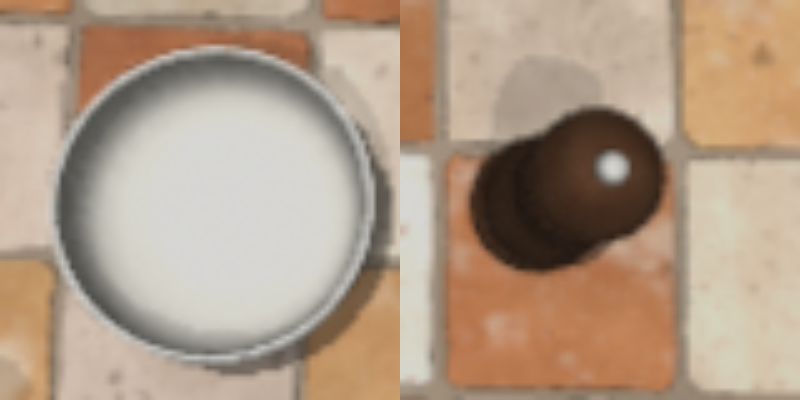

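>>> {"fn": "drive_tool", "kwargs": {
  "series": [
    [-24,-25,0,0,1],
    [-48,-50,0,0,1],
    [-72,-75,0,0,1],
    [-95,-99,0,0,1],
    [-119,-124,0,0,1]
  ]
}}

```text
time: 1.02
tcp_pos: [0.328, 0.5164, 0.4049]
tool_rot: [[-0.933, 0.36, 0.0], [0.36, 0.933, 0.001], [-0.0, 0.001, -1.0]]
ft_force: [1.3, 0.8, 0.2]
width: 1.0
grip_force: 0.0
```

>>> {"fn": "drive_tool", "kwargs": {
  "series": [
    [-24,-25,0,0,1],
    [-48,-50,0,0,1],
    [-72,-75,0,0,1],
    [-95,-99,0,0,1],
    [-119,-124,0,0,1]
  ]
}}

```text
time: 1.43
tcp_pos: [0.3944, 0.3578, 0.4051]
tool_rot: [[-0.933, 0.36, 0.001], [0.36, 0.933, 0.001], [-0.0, 0.001, -1.0]]
ft_force: [0.4, -0.5, -0.7]
width: 0.997
grip_force: 0.0
```

>>> {"fn": "drive_tool", "kwargs": {
  "series": [
    [-24,-25,0,0,1],
    [-48,-50,0,0,1],
    [-72,-75,0,0,1],
    [-95,-99,0,0,1],
    [-119,-124,0,0,1]
  ]
}}

```text
time: 1.85
tcp_pos: [0.4607, 0.1992, 0.4051]
tool_rot: [[-0.933, 0.36, 0.001], [0.36, 0.933, 0.001], [-0.001, 0.001, -1.0]]
ft_force: [-0.1, -0.9, -0.4]
width: 1.0
grip_force: 0.0
```

```bash
python3 - <<'E'
from h import *
look("wrist",["bowl_rim","mill_mid"],"w1.png")
E
```

```text
wrist bowl_rim 0.8 [0.489 0.137 0.014] [270. 246.]
wrist mill_mid 0.64 [ 0.445 -0.113  0.016] [  5. 297.]
```

>>> {"fn": "drive_tool", "kwargs": {
  "series": [
    [-10,-32,0,0,1],
    [-21,-64,0,0,1],
    [-31,-96,0,0,1],
    [-42,-128,0,0,1],
    [-52,-160,0,0,1]
  ]
}}

```text
time: 2.42
tcp_pos: [0.451, 0.0327, 0.405]
tool_rot: [[-0.934, 0.358, 0.001], [0.358, 0.934, 0.001], [-0.001, 0.001, -1.0]]
ft_force: [0.8, 0.3, -0.6]
width: 1.0
grip_force: 0.0
```

>>> {"fn": "drive_tool", "kwargs": {
  "series": [
    [-10,-32,0,0,1],
    [-21,-64,0,0,1],
    [-31,-96,0,0,1],
    [-42,-128,0,0,1],
    [-52,-160,0,0,1]
  ]
}}

```text
time: 2.83
tcp_pos: [0.4424, -0.1355, 0.405]
tool_rot: [[-0.934, 0.358, 0.001], [0.358, 0.934, 0.0], [-0.001, 0.001, -1.0]]
ft_force: [1.0, -0.9, 0.2]
width: 1.0
grip_force: 0.0
```

```bash
python3 - <<'E'
from h import *
print(manip.state()["tcp_pos"])
look("wrist",["mill_mid"],"w2.png")
cv2.imwrite("pics/w12.png",cv2.resize(np.hstack([cv2.imread("pics/w1.png"),cv2.imread("pics/w2.png")]),(800,300)))
E
```

```text
[ 0.44235717 -0.13554097  0.40502032]
wrist mill_mid 0.84 [ 0.435 -0.134  0.153] [320. 231.]
```

View pics/w12.png

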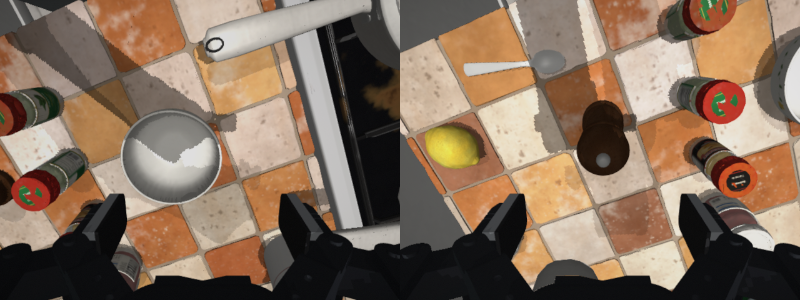

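The left picture (w1) shows the bowl mouth centred at about (274,250) at full scale. The right one (w2) shows the mill's button at about (325,256), centred between the fingers.

```bash
python3 - <<'E'
from h import *
i=manip.camera_info("wrist"); s=manip.state()
im=cv2.imread("pics/w2.png"); sub=im[225:285,290:360].astype(int)
m=(sub.min(2)>90); ys,xs=np.nonzero(m); print(len(xs),xs.mean()+290,ys.mean()+225)
p=(xs.mean()+290,ys.mean()+225)
# head outline: dark pixels
w=ray(i,p,.168);print(w, ray(i,(325,256),.168))
# bowl: same orientation, camera shifted
j=dict(i);j["eye"]=np.array(i["eye"])+np.array([.4607,.1992,.4051])-s["tcp_pos"]
print(ray(j,(273.6,250),.058))
print("tool shift",np.array(s["tool_rot"]).T@(w-s["tcp_pos"])*1000)
E
```

```text
806 324.3833746898263 274.6600496277916
[ 0.4531655  -0.14337865  0.168     ] [ 0.44347908 -0.1392131   0.168     ]
[0.48109053 0.14835544 0.058     ]
tool shift [-11.41511641   1.0354523  237.30219442]
```

>>> {"fn": "drive_tool", "kwargs": {
  "series": [
    [-2,-3,18,0,1],
    [-2,-3,36,0,1],
    [-2,-3,54,0,1],
    [-2,-3,68,0,1],
    [-2,-3,80,0,1]
  ],
  "grip_force": 60
}}

```text
time: 3.35
tcp_pos: [0.4433, -0.137, 0.3238]
tool_rot: [[-0.934, 0.358, -0.0], [0.358, 0.934, 0.001], [0.001, 0.001, -1.0]]
ft_force: [0.6, 0.1, -0.7]
width: 1.002
grip_force: 0.0
```

>>> {"fn": "drive_tool", "kwargs": {
  "series": [
    [0,0,10,0,1],
    [0,0,18,0,1],
    [0,0,25,0,1],
    [0,0,31,0,1],
    [0,0,31,0,1]
  ]
}}

```text
time: 3.77
tcp_pos: [0.4428, -0.1383, 0.2929]
tool_rot: [[-0.933, 0.36, -0.001], [0.36, 0.933, 0.001], [0.001, 0.0, -1.0]]
ft_force: [-1.1, -0.2, -0.3]
width: 1.0
grip_force: 0.0
```

```bash
python3 - <<'E'
from h import *
s=manip.state(); print(s["tcp_pos"],s["ft_force"])
i,im=look("wrist",["mill_mid"],"w3.png")
a=manip.camera("scene"); cv2.imwrite("pics/d.png",np.hstack([cv2.resize(im,(400,300)),a[130:430,200:600]])[:,:,::-1])
E
```

```text
[ 0.44275633 -0.13830945  0.29290029] [-1.09570131 -0.20439104 -0.25483525]
wrist mill_mid 0.69 [ 0.43  -0.13   0.152] [332. 320.]
```

View pics/d.png

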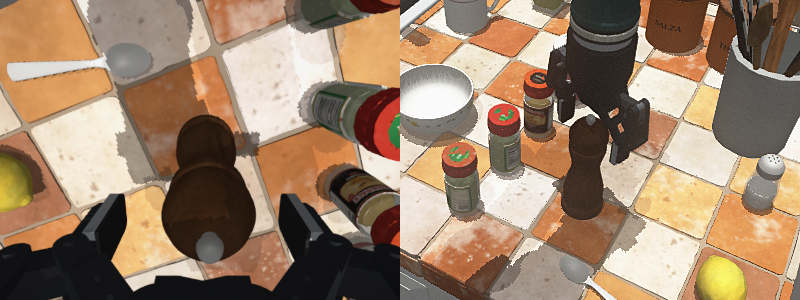

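The wrist view shows the button at about (334,395), between the pads. The scene view shows the fingers straddling the head.

```bash
python3 - <<'E'
from h import *
i=manip.camera_info("wrist"); s=manip.state()
w=ray(i,(334,395),.168); print(w, np.array(s["tool_rot"]).T@(w-s["tcp_pos"])*1000)
E
```

```text
[ 0.44342408 -0.13538985  0.168     ] [  0.84523756   3.39856185 125.97460576]
```

>>> {"fn": "drive_tool", "kwargs": {
  "series": [
    [0,2,0,0,0.8],
    [0,2,0,0,0.6],
    [0,2,0,0,0.3],
    [0,2,0,0,0],
    [0,2,0,0,-0.3]
  ],
  "grip_force": 60
}}

```text
time: 4.33
tcp_pos: [0.4441, -0.1371, 0.2946]
tool_rot: [[-0.933, 0.36, 0.002], [0.36, 0.933, -0.0], [-0.002, 0.001, -1.0]]
ft_force: [-0.2, 1.6, 7.2]
width: 0.543
grip_force: 60.3
```

>>> {"fn": "drive_tool", "kwargs": {
  "series": [
    [0,0,0,0,-0.6],
    [0,0,0,0,-1],
    [0,0,0,0,-1],
    [0,0,0,0,-1],
    [0,0,0,0,-1]
  ]
}}

```text
time: 4.75
tcp_pos: [0.444, -0.1371, 0.2946]
tool_rot: [[-0.933, 0.36, 0.002], [0.36, 0.933, -0.0], [-0.002, 0.001, -1.0]]
ft_force: [-0.9, 1.3, 6.8]
width: 0.544
grip_force: 60.3
```

>>> {"fn": "drive_tool", "kwargs": {
  "series": [
    [0,0,-4,0,-1],
    [0,0,-10,0,-1],
    [0,0,-18,0,-1],
    [0,0,-26,0,-1],
    [0,0,-32,0,-1]
  ]
}}

```text
time: 5.17
tcp_pos: [0.4434, -0.1371, 0.3267]
tool_rot: [[-0.933, 0.361, 0.001], [0.361, 0.933, -0.0], [-0.001, 0.0, -1.0]]
ft_force: [1.5, -0.1, -1.8]
width: 0.544
grip_force: 61.7
```

```bash
python3 - <<'E'
from h import *
s=manip.state(); print(s["tcp_pos"],s["ft_force"],s["width"],s["grip_force"])
i,im=look("wrist",["mill_mid"],"w4.png")
a=manip.camera("scene"); cv2.imwrite("pics/e.png",np.hstack([cv2.resize(im,(400,300)),a[130:430,200:600]])[:,:,::-1])
E
```

```text
[ 0.44340411 -0.13710246  0.32674249] [ 1.51175982 -0.09539239 -1.80234037] 0.5443079375242333 61.685236562479986
wrist mill_mid 0.89 [ 0.432 -0.133  0.183] [320. 324.]
```

View pics/e.png

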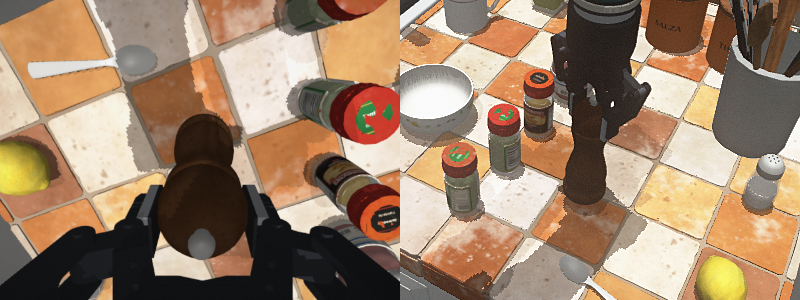

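>>> {"fn": "drive_tool", "kwargs": {
  "series": [
    [0,0,-6,0,-1],
    [0,0,-16,0,-1],
    [0,0,-30,0,-1],
    [0,0,-45,0,-1],
    [0,0,-60,0,-1]
  ]
}}

```text
time: 5.73
tcp_pos: [0.443, -0.137, 0.3861]
tool_rot: [[-0.933, 0.361, -0.002], [0.361, 0.933, 0.0], [0.002, -0.0, -1.0]]
ft_force: [0.7, -0.1, -1.9]
width: 0.546
grip_force: 61.8
```

>>> {"fn": "drive_tool", "kwargs": {
  "series": [
    [0,0,-15,0,-1],
    [0,0,-30,0,-1],
    [0,0,-45,0,-1],
    [0,0,-55,0,-1],
    [0,0,-60,0,-1]
  ]
}}

```text
time: 6.15
tcp_pos: [0.4435, -0.1371, 0.4469]
tool_rot: [[-0.933, 0.361, 0.002], [0.361, 0.933, -0.0], [-0.002, 0.0, -1.0]]
ft_force: [-0.2, -0.0, -2.6]
width: 0.541
grip_force: 61.9
```

>>> {"fn": "drive_tool", "kwargs": {
  "series": [
    [1,6,0,0,-1],
    [4,18,0,0,-1],
    [8,36,0,0,-1],
    [13,56,0,0,-1],
    [17,76,0,0,-1]
  ]
}}

```text
time: 6.57
tcp_pos: [0.4544, -0.0589, 0.4446]
tool_rot: [[-0.933, 0.361, -0.003], [0.361, 0.933, 0.0], [0.002, -0.001, -1.0]]
ft_force: [-0.6, -0.5, -2.6]
width: 0.54
grip_force: 61.9
```

>>> {"fn": "drive_tool", "kwargs": {
  "series": [
    [5,20,0,0,-1],
    [9,40,0,0,-1],
    [14,60,0,0,-1],
    [18,80,0,0,-1],
    [23,100,0,0,-1]
  ]
}}

```text
time: 6.98
tcp_pos: [0.4692, 0.043, 0.4446]
tool_rot: [[-0.933, 0.36, -0.002], [0.36, 0.933, -0.0], [0.002, -0.001, -1.0]]
ft_force: [-0.9, -0.3, -2.8]
width: 0.544
grip_force: 61.9
```

>>> {"fn": "drive_tool", "kwargs": {
  "series": [
    [5,20,0,0,-1],
    [9,40,0,0,-1],
    [14,58,0,0,-1],
    [18,74,0,0,-1],
    [20,86,0,0,-1]
  ]
}}

```text
time: 7.4
tcp_pos: [0.4813, 0.1312, 0.4445]
tool_rot: [[-0.934, 0.358, -0.002], [0.358, 0.934, -0.0], [0.002, -0.001, -1.0]]
ft_force: [-0.7, -0.3, -1.3]
width: 0.541
grip_force: 61.9
```

>>> {"fn": "drive_tool", "kwargs": {
  "series": [
    [3,10,0,0,-1],
    [4,15,0,0,-1],
    [4,15,0,0,-1],
    [4,15,0,0,-1],
    [4,15,0,0,-1]
  ]
}}

```text
time: 7.82
tcp_pos: [0.4835, 0.1433, 0.4456]
tool_rot: [[-0.932, 0.362, -0.0], [0.362, 0.932, -0.001], [0.0, -0.001, -1.0]]
ft_force: [0.1, -0.8, -1.5]
width: 0.542
grip_force: 61.9
```

```bash
python3 - <<'E'
from h import *
s=manip.state(); print(s["tcp_pos"],s["ft_force"],s["width"],s["grip_force"])
i,im=look("wrist",["mill_mid","bowl_rim"],"w5.png")
a=look("scene",["bowl_rim","mill_mid"])[1]; cv2.imwrite("pics/f.png",np.hstack([cv2.resize(im,(400,300)),a[40:340,100:500]])[:,:,::-1])
E
```

```text
[0.4834813  0.14328325 0.44557916] [ 0.09538811 -0.79214016 -1.52805731] 0.5423329951924168 61.86074005061528
wrist mill_mid 0.93 [0.473 0.145 0.299] [315. 323.]
wrist bowl_rim 0.74 [0.467 0.157 0.015] [331. 163.]
scene bowl_rim 0.65 [0.501 0.159 0.032] [232. 223.]
scene mill_mid 0.68 [0.467 0.13  0.222] [219. 137.]
```

View pics/f.png

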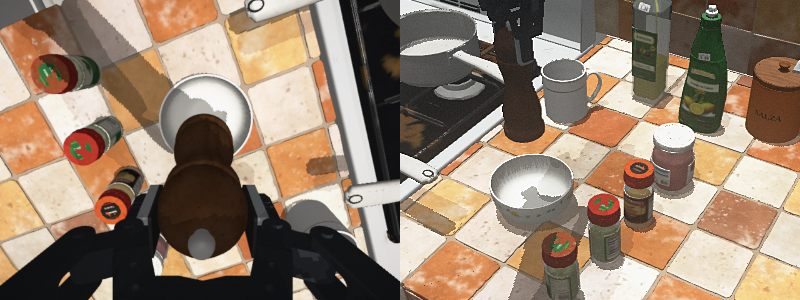

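```bash
python3 - <<'E'
from h import *
i=manip.camera_info("wrist"); s=manip.camera_info("scene")
print(ray(i,(329,189),.058), "foot scene",ray(s,(224,173),.151), "button",ray(i,(200*1.6,244*1.6),.168+.151))
E
```

```text
[0.48140351 0.15043869 0.058     ] foot scene [0.47961224 0.1416658  0.151     ] button [0.48187006 0.14421965 0.319     ]
```

>>> {"fn": "drive_tool", "kwargs": {
  "series": [
    [0,0,8,0,-1],
    [0,0,20,0,-1],
    [0,0,32,0,-1],
    [0,0,39,0,-1],
    [0,0,42,0,-1]
  ]
}}

```text
time: 8.53
tcp_pos: [0.4831, 0.1442, 0.4022]
tool_rot: [[-0.933, 0.36, -0.003], [0.36, 0.933, -0.001], [0.002, -0.002, -1.0]]
ft_force: [-0.4, 0.8, -2.9]
width: 0.543
grip_force: 61.9
```

```bash
python3 - <<'E'
from h import *
s=manip.state(); print(s["tcp_pos"],s["width"],s["grip_force"])
im=manip.camera("wrist"); a=manip.camera("scene")
cv2.imwrite("pics/g.png",np.hstack([cv2.resize(im,(400,300)),cv2.resize(a[90:290,140:340],(400,400))[50:350]])[:,:,::-1])
E
```

```text
[0.48305673 0.14424168 0.40221148] 0.5428962250675943 61.86834178719437
```

View pics/g.png

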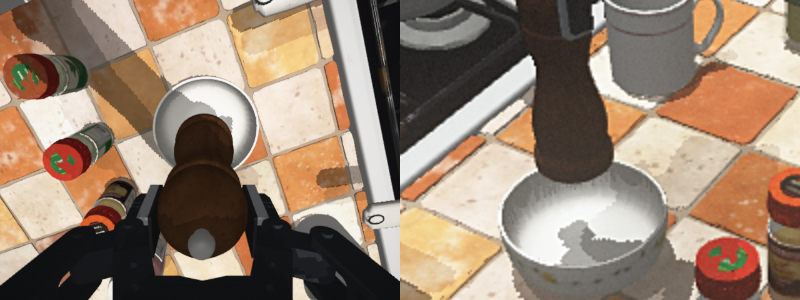

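```bash
python3 - <<'E'
from h import *
i=manip.camera_info("wrist"); s=manip.camera_info("scene")
im=manip.camera("scene"); 
print("foot",ray(s,(226.5,196.5),.108),"bowl",ray(s,(231.5,217.5),.058))
# bowl in wrist: ellipse left 153 right 259 top 76 -> centre (206,128)
print("bowl wrist",ray(i,(206*1.6,128*1.6),.058))
# project predicted rim to compare
K=np.array(s["intrinsics"]);R=np.array(s["orientation"]);e=np.array(s["eye"])
def pr(c,r,z):
    t=np.linspace(0,6.28,120);P=np.c_[c[0]+r*np.cos(t),c[1]+r*np.sin(t),0*t+z]
    q=(P-e)@R*[1,-1,-1];q=q@K.T;return (q[:,:2]/q[:,2:])
a=im[:,:,::-1].copy()
for c,r,z,col in [((.484,.145),.065,.058,(0,0,255)),((.483,.1442),.029,.1075,(0,255,0))]:
    p=pr(c,r,z);print(p.min(0),p.max(0))
    big=a
    for x,y in p: a[int(round(y)),int(round(x))]=col
cv2.imwrite("pics/k.png",cv2.resize(a[150:270,160:320],(800,600),interpolation=0))
E
```

```text
foot [0.47870237 0.14249385 0.108     ] bowl [0.48778897 0.14661214 0.058     ]
bowl wrist [0.48417262 0.14927909 0.058     ]
[188.24272278 192.78678609] [273.00535042 248.56153635]
[207.66520703 182.78308221] [246.95008181 207.42603713]
```

View pics/k.png

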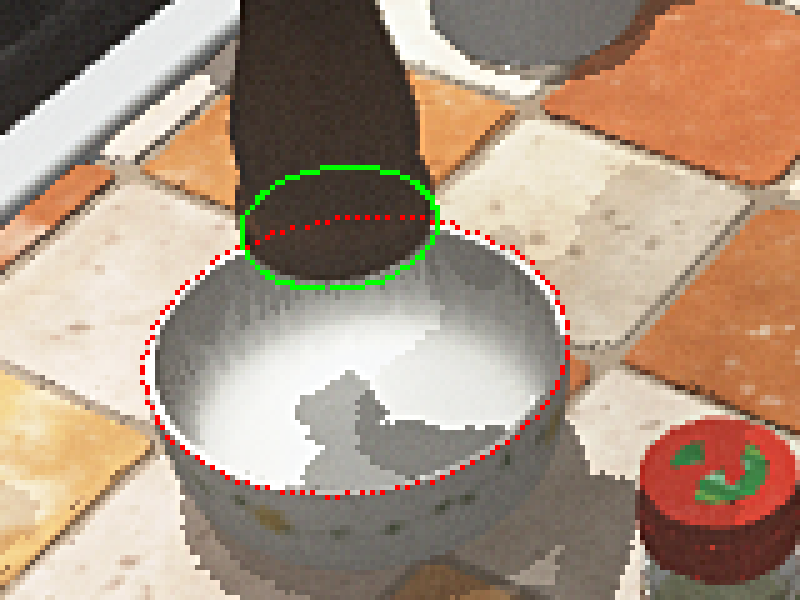

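The drawn rim matches the bowl to about 1 mm. The drawn foot matches to about 2 mm and the mill is upright, so I lower it to its final height.

>>> {"fn": "drive_tool", "kwargs": {
  "series": [
    [0,0,6,0,-1],
    [-1,1,14,0,-1],
    [-1,1,21,0,-1],
    [-1,1,26,0,-1],
    [-1,1,29,0,-1]
  ]
}}

```text
time: 9.1
tcp_pos: [0.4846, 0.1449, 0.3737]
tool_rot: [[-0.933, 0.36, -0.001], [0.36, 0.933, -0.001], [0.001, -0.001, -1.0]]
ft_force: [-0.4, 0.1, -1.9]
width: 0.543
grip_force: 61.9
```

>>> {"fn": "drive_tool", "kwargs": {
  "series": [
    [0,0,0,0,-1],
    [0,0,0,0,-1],
    [0,0,0,0,-1],
    [0,0,0,0,-1],
    [0,0,0,0,-1]
  ]
}}

```text
time: 9.52
tcp_pos: [0.485, 0.145, 0.375]
tool_rot: [[-0.933, 0.36, 0.001], [0.36, 0.933, 0.0], [-0.001, 0.001, -1.0]]
ft_force: [0.1, -0.0, -2.1]
width: 0.536
grip_force: 61.9
```

```bash
python3 - <<'E'
from h import *
st=manip.state(); s=manip.camera_info("scene"); im=manip.camera("scene"); print(st["tcp_pos"],np.abs(st["qvel"]).max())
K=np.array(s["intrinsics"]);R=np.array(s["orientation"]);e=np.array(s["eye"])
def pr(c,r,z):
    t=np.linspace(0,6.28,120);P=np.c_[c[0]+r*np.cos(t),c[1]+r*np.sin(t),0*t+z]
    q=(P-e)@R*[1,-1,-1];q=q@K.T;return (q[:,:2]/q[:,2:])
a=im[:,:,::-1].copy(); t=st["tcp_pos"]
for c,r,z,col in [((.485,.1445),.065,.058,(0,0,255)),(t[:2],.029,t[2]-.2946,(0,255,0))]:
    for x,y in pr(c,r,z): a[int(round(y)),int(round(x))]=col
cv2.imwrite("pics/l.png",cv2.resize(a[150:270,160:320],(800,600),interpolation=0))
E
```

```text
[0.48498914 0.14500222 0.37502436] 0.003573853051076089
```

View pics/l.png

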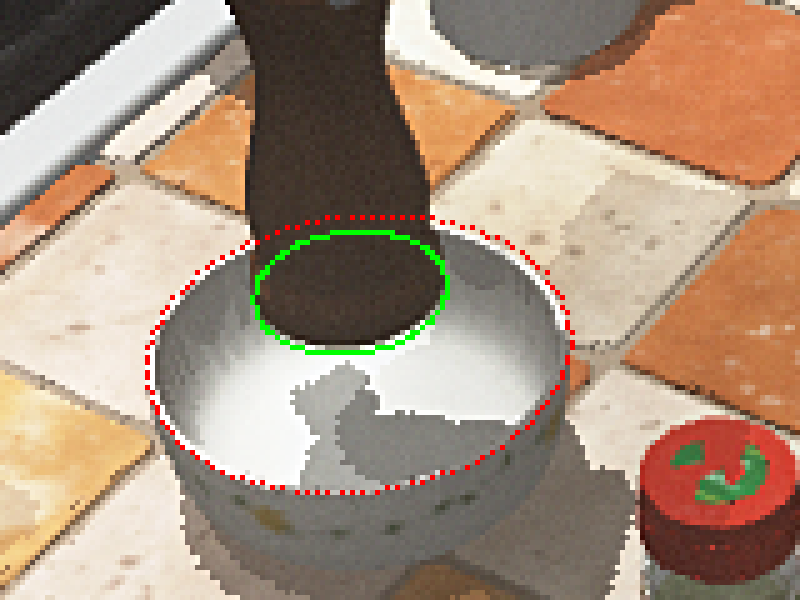

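The foot sits about 22 mm above the rim (foot ellipse centre at about (350,290), rim centre at about (360,355) in the crop). It is centred to within a few millimetres, and the mill is upright and still.

```bash
python3 -c "
from workcell import manip
print(manip.close_job())"
```

```text
the job is handed in; nothing more can be done
None
```

The job is handed in: the arm is holding the mill still and upright over the middle of the bowl, its foot about 2 cm above the rim, with no contact seen with bowl or jars; the hand-in returned no verdict.

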